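# Flip the masking leaf over the tag plate

## Task

The flip-mask jig on the bench has two aluminium masking leaves, hinged on one spine and both open to the left; in the nests on the right lie a thin tag plate and, in the other nest, a taller setting block. With the fingertips push the leaf that belongs to the tag plate's nest (its free edge has a bent-up tab to push on) over the spine until it lies flat over the plate, then take the hand away. Do not pinch a leaf between the fingers, leave the other leaf open as it is, and do not pick up or shift the plate, the block or the things around the jig.

Things in the scene. Friction and masses are not known exactly. Their poses are not given: they have to be found in the camera images.
- mask_jig: Fixed dark steel flip-mask jig, base 190 x 190 mm. Origin: centre of underside, on the bench. x: along the spine, roughly away from the robot (yaw within 0.35); y: to the left. Hinge axis 36 mm, tops of beds 34 mm above the bench; beds end 95 mm either side. On the -y half two nests 57 (x) x 37 mm, 7 mm deep, centred at x = -45 (near) and +45 mm (far), y = -53.5 mm.
- near_leaf (a joint): Angle of the near leaf (centred -45 mm along jig x) about the spine: 0 = open, flat on the jig's +y half, pi/2 = upright, 3.14 = flipped, flat on the -y half over its nest; stops at both ends; starts at 0 to 0.25 rad. 0.1 kg; a stiff hinge (friction 0.09 N m) holds it at any angle. Flipped, its tab points out and down past the bed's edge.
- far_leaf (a joint): Angle of the far leaf (centred +45 mm along jig x) about the spine: 0 = open, flat on the jig's +y half, pi/2 = upright, 3.14 = flipped, flat on the -y half over its nest; stops at both ends; starts at 0 to 0.25 rad. 0.1 kg; a stiff hinge (friction 0.09 N m) holds it at any angle. Flipped, its tab points out and down past the bed's edge.
- near_leaf_hinge (a point): On the hinge axis at mid width of the near leaf, turning with it: x along the spine, y to the free edge, z normal to the leaf (up while open). Aluminium plate 4 mm thick (mid plane z = 0), 74 mm wide in x, reaching y = 100 mm; window 44 (x) x 24 mm centred at y = 53.5 mm, solid from y = 66 to 100 mm.
- near_leaf_tab (a point): Centre of the near leaf's tab, bent up 45 degrees at the free edge: 109.5 mm out from the axis, 9.5 mm above the leaf plane (tip: 120 mm out, 20 mm above). Turns with the leaf. x along the spine (tab is 50 mm wide), y up its slope (tip at 14 mm), z normal to it (4 mm thick).
- far_leaf_hinge (a point): On the hinge axis at mid width of the far leaf, turning with it: x along the spine, y to the free edge, z normal to the leaf (up while open). Aluminium plate 4 mm thick (mid plane z = 0), 74 mm wide in x, reaching y = 100 mm; window 44 (x) x 24 mm centred at y = 53.5 mm, solid from y = 66 to 100 mm.
- far_leaf_tab (a point): Centre of the far leaf's tab, bent up 45 degrees at the free edge: 109.5 mm out from the axis, 9.5 mm above the leaf plane (tip: 120 mm out, 20 mm above). Turns with the leaf. x along the spine (tab is 50 mm wide), y up its slope (tip at 14 mm), z normal to it (4 mm thick).
- tag_plate: Thin loose aluminium tag plate 34 x 54 x 5 mm lying flat in one of the two nests (either one), its top 2 mm below the bed's top. Origin: centre of its underside, 27 mm above the bench.
- setting_block: Loose aluminium setting block 22 x 45 x 18 mm, standing 11 mm proud of the bed in the other nest. Origin: centre of its underside, 27 mm above the bench.
- loupe: Bystander: black loupe cup 34 mm across, 31 mm high, on the bench between the jig and the robot. Origin: centre of its underside.
- ring_blank: Bystander: turned ring 26 mm across, 16 mm high, on the bench beyond the jig. Origin: centre of its underside.
- hex_key: Bystander: small dark L-shaped hex key 31 x 78 x 5 mm on the bench between the jig and the robot. Origin: centre of its underside.
- glass_pot: Bystander: small glass pot 29 mm across, 28 mm high, on the bench beyond the jig. Origin: centre of its underside.

How it is judged:
By the outcome, as a careful person would: the job done as asked, in the order asked, and still so for the second after the job is handed in, with the robot touching nothing.
It also fails if it takes over 38 s, if anything falls off the work surface, if the arm or the gripper's body presses on something with over 40 N, if the wrist force passes 120 N, or if a joint passes its speed limit or range.

## Robot

A 7-joint arm with a two-finger parallel gripper is mounted at the origin on a cart in front of the work surface, level with it; the furniture and walls round the work are solid. World frame = base frame: x ahead of the robot, y to its left, z up, the work surface at z = 0. Lengths are in m, angles in rad, forces in N, time in s.
With the tool pointing down it reaches from about 0.35 to 0.9 m from the base axis. Payload 8.1 kg.
Tool frame: the origin (TCP) lies at the very end of the fingers, on their centre line; the grasp point (between the pads) lies 19 mm behind it (arm.grasp_offset is the distance from the TCP to the grasp point, in m); z points along the fingers, y is the direction in which the jaws open and shut (so a half turn about z gives the same grasp; the last joint's range is limited). The gripper opens to 92 mm and grips with 3 to 60 N. Pads are 19 mm wide; open, the fingers measure 130 mm over their backs; the gripper's body (75 mm by 190 mm) begins 47 mm behind the grasp point.
Start: joints at [1.116, 0.434, 0.025, 1.573, -0.012, 1.134, -0.075], TCP at [0.215, -0.587, 0.227] pointing down, gripper open.
Joint ranges: [-2.62, 2.62], [-0.44, 2.09], [-1.27, 1.32], [0.08, 2.57], [-1.32, 4.46], [0.12, 2], [-2.74, 2.74]. Speed limits (rad/s): [2.22, 2.22, 3.01, 3.01, 3.14, 3.14, 3.14].

## Interface

Orientations are given as a rotation vector (axis times angle).
In Python, from cell import arm, eyes, workorder gives the robot as it stands.
- The arm moves only by the shell command python3 -m inch 'ROWS' [FORCE]. ROWS is JSON, a list that holds one entry, the list of rows, each a list of 5 numbers: the closure, from 0 (fully open) to 1 (shut), then the shift along the tool's x, y, z in mm, then the turn about the tool's z in degrees. A call has 1 to 12 rows; each row shifts and turns the pose as measured when the row begins, along the tool's axes as they then stand; what a row does not reach is not made up. A row lasts 1/10 s, in which the tool goes at most 50 mm and 8.59 degrees, less where a joint would pass 70% of its speed; a pose out of reach is approached as far as the arm can. A call with a gripper value outside its range is refused whole. The fingers move at their own pace and stop on an object; FORCE is the grip in N (left out, the last holds). Time passes only in rows, so rows that do not move let the fingers close. It gives the time, the measured TCP pose, the force and the opening at its end, in the units of the state.
- arm.observe(): the state, without advancing time (a new reading comes with each control period).
- eyes.get_image(name): name is "scene" or "top" or "wrist"; returns a dict with "frame" (400x640x3 uint8, blue, green, red), "intrinsics" (3x3 intrinsics, pixels), "rvec" (rotation vector, rad) and "tvec" (3), from world to camera coordinates, as OpenCV has them; the wrist camera has in their place "T_tool_cam" (4x4, takes a point from camera to tool coordinates, whose origin is the TCP and whose axes are the flange's). Camera axes: x right, y down, z forward; pixel columns grow to the right and rows downward; lengths in m; the calibration is good to about 2 mm. A picture is of the moment at which its call begins: read the wrist's pose just before it. There is no depth.
- workorder.sign_off(): hands the job in, once; it reports no verdict.
The state is a dict: "clock": time; "joints": joint angles; "dq": joint speeds; "joint_efforts": joint torques, N m; "position": TCP position; "ee_rot": TCP orientation; "force": force on the tool from outside, world axes, zero at the start; "ft_torque": the same for the moment, N m; "width": opening from 0.0 (shut) to 1.0 (fully open).
Only numpy, scipy, OpenCV 4.12 (cv2) and the standard library are available. Lean on these libraries where they do the work, as an engineer would, in place of code of your own. Each camera call takes 0.05 s, during which the arm holds its last target.

## Working session

There is one attempt and no reset: what is moved stays moved. The work goes in short steps, Python scripts to look and compute and a shell command to move; the robot and the scene stay as the last step left them, time stands still between calls to the robot, and variables do not carry over. Pictures are saved under pics/ and viewed, and the job is handed in when it is done.

```bash
ls; mkdir -p pics
python3 - <<'E'
from cell import arm, eyes, workorder
import cv2
print(arm.observe())
for n in("scene","top"):
    d=eyes.get_image(n); cv2.imwrite(f"pics/{n}0.png",d["frame"]); print(n,d["intrinsics"],d["rvec"],d["tvec"])
E
```

```text
pics
{'clock': 0.0, 'joints': array([ 1.1163941 ,  0.43521012,  0.02499632,  1.57412894, -0.0116177 ,
        1.13399481, -0.07508096]), 'dq': array([ 3.31018436e-04, -8.43496328e-04,  1.34018451e-03,  2.01569177e-03,
        9.21559811e-04, -1.43085464e-03, -9.89942872e-05]), 'joint_efforts': array([ 4.55369673e-04, -6.67858887e+01,  9.85562280e-01, -3.14471126e+01,
       -6.04255730e-02,  4.26765508e-02,  1.31193606e-04]), 'position': array([ 0.21512437, -0.58624782,  0.22594092]), 'ee_rot': array([-3.09162000e+00, -5.49371274e-01,  6.50349796e-04]), 'force': array([ 0.31174625, -0.51951713,  0.13671039]), 'ft_torque': array([-0.01448091,  0.01693585, -0.01612602]), 'width': 0.9988391017979946}
scene [[384.78404638   0.         317.45494378]
 [  0.         384.78404638 201.36637131]
 [  0.           0.           1.        ]] [ 2.36927781 -0.64559534  0.2476083 ] [-0.4639284   0.29927889  0.68292188]
top [[484.82231459   0.         318.51394166]
 [  0.         484.82231459 200.31961963]
 [  0.           0.           1.        ]] [ 2.10355734 -2.16841726  0.1561623 ] [0.04259852 0.5945992  0.81754834]
```

View pics/scene0.png

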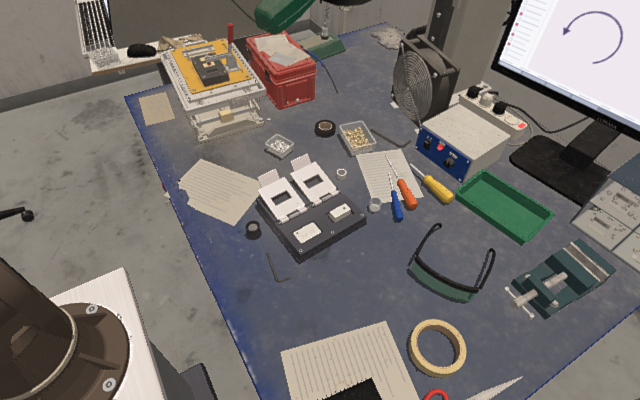

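View pics/top0.png

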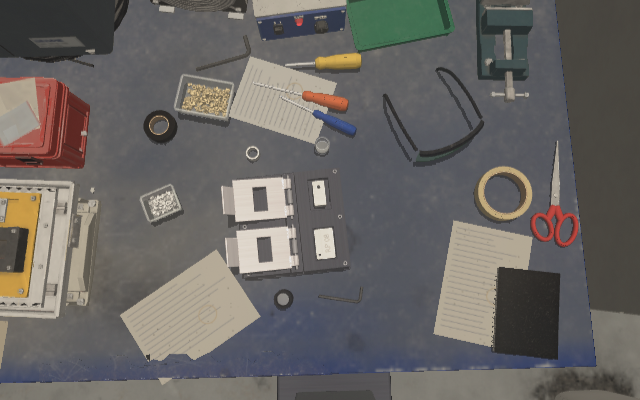

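Run:
```python
import cv2
a=cv2.imread("pics/top0.png")[160:290,210:370]; cv2.imwrite("pics/topz.png",cv2.resize(a,None,fx=4.5,fy=4.5,interpolation=2))
a=cv2.imread("pics/scene0.png")[150:265,245:375]; cv2.imwrite("pics/scz.png",cv2.resize(a,None,fx=5,fy=5,interpolation=2))
```

```text
(no output)
```

View pics/topz.png

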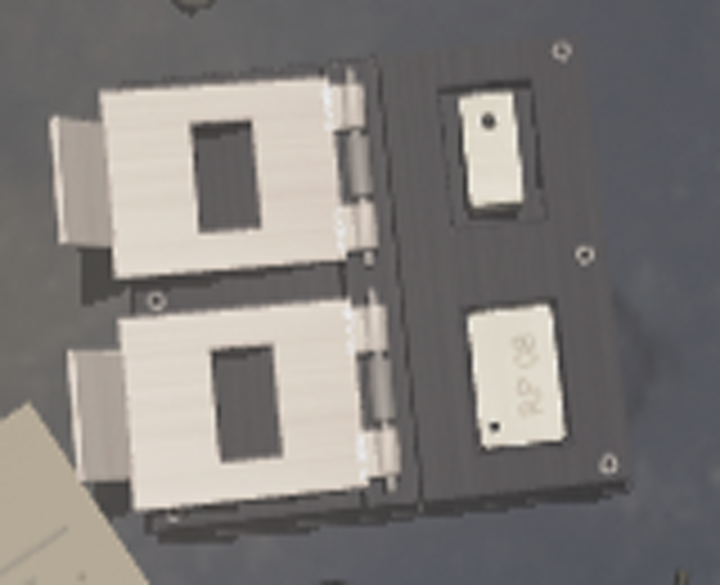

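View pics/scz.png

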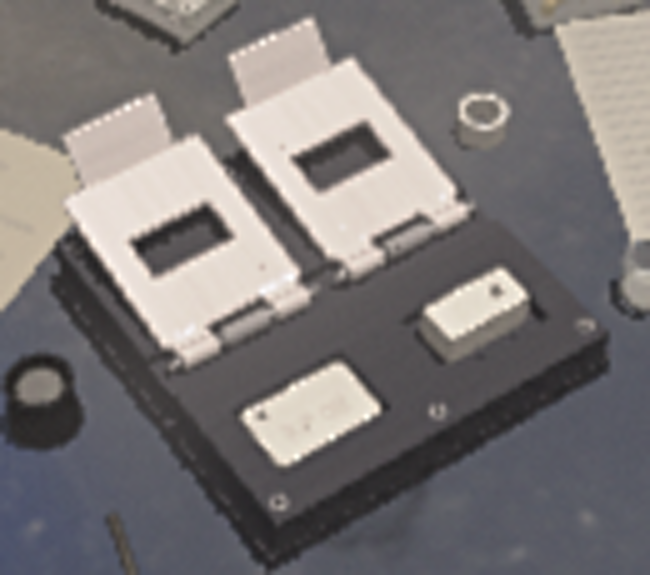

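```bash
cat > h.py <<'E'
import numpy as np, cv2
from cell import arm, eyes
from scipy.spatial.transform import Rotation as R
def cams():
    o={}
    for n in("scene","top"):
        d=eyes.get_image(n); o[n]=d
    return o
def tri(c,ps,pt):
    def n(d,p): return cv2.undistortPoints(np.array([[p]],float),d["intrinsics"],None).reshape(2,1)
    def P(d): return np.hstack([cv2.Rodrigues(d["rvec"])[0],np.reshape(d["tvec"],(3,1))])
    X=cv2.triangulatePoints(P(c["scene"]),P(c["top"]),n(c["scene"],ps),n(c["top"],pt))[:,0]; X=X[:3]/X[3]
    e=[np.linalg.norm(cv2.projectPoints(X,c[k]["rvec"],c[k]["tvec"],c[k]["intrinsics"],None)[0].ravel()-p) for k,p in(("scene",ps),("top",pt))]
    return X,e
E
python3 - <<'E'
from h import *
c=cams()
L={"tabtip_far":((68,351),(153,96)),"tabtip_near":((83,481),(65,135)),"edge_far":((119,320),(197,135)),"edge_near":((134,510),(70,205)),
"pin_near":((391,490),(175,365)),"pin_far":((371,290),(318,285)),"fpin_far":((350,68),(468,205)),"scr_far":((561,50),(587,325)),"scr_mid":((585,255),(438,410)),"scr_near":((609,463),(278,502)),
"Ftip_far":((50,117),(315,18)),"Ftip_near":((62,244),(232,55)),"Fedge_far":((100,90),(352,60)),"Fedge_near":((117,278),(230,120)),
"plate_nr":((483,446),(285,465)),"plate_fr":((566,440),(382,408)),
"win_far":((212,352),(212,207)),"win_near":((222,460),(135,237))}
for k,(t,s) in L.items():
    X,e=tri(c,(245+s[0]/5-.4,150+s[1]/5-.4),(210+t[0]/4.5-.4,160+t[1]/4.5-.4)); print(k,np.round(X*1000,1),np.round(e,2))
s=arm.observe();print(R.from_rotvec(s["ee_rot"]).as_matrix().round(3))
E
```

```text
tabtip_far [532.4 186.   74.9] [0.27 0.37]
tabtip_near [483.7 179.1  80. ] [0.52 0.71]
edge_far [545.8 169.9  55.9] [0.4  0.54]
edge_near [474.3 164.5  51.1] [1.21 1.6 ]
pin_near [478.5  66.2  37.7] [0.93 1.17]
pin_far [556.3  72.7  39. ] [0.43 0.55]
fpin_far [645.   80.2  37. ] [0.43 0.56]
scr_far [651.9  -6.   34.6] [0.32 0.4 ]
scr_mid [567.9 -12.7  35.8] [0.37 0.45]
scr_near [485.1 -19.   35.7] [0.23 0.27]
Ftip_far [623.  192.1  77.5] [0.54 0.77]
Ftip_near [573.7 186.6  80.9] [0.8  1.11]
Fedge_far [636.7 177.5  55. ] [0.11 0.15]
Fedge_near [562.8 170.1  57. ] [0.73 1.  ]
plate_nr [502.9  27.2 -10.3] [4.12 5.02]
plate_fr [513.  -12.5  73.9] [11.17 13.69]
win_far [533.9 135.   44.7] [0.76 1.01]
win_near [491.8 130.4  52.3] [0.95 1.24]
[[ 0.939  0.345 -0.   ]
 [ 0.345 -0.939  0.001]
 [-0.    -0.001 -1.   ]]
```

The near leaf is the target: the flat "RP 08" plate is in the near nest (zoomed top view at about 515,375) and the tall block is in the far nest (490,150). The triangulated hinge and tab agree with a leaf angle of about 0.16 rad and a jig yaw of about 0.08. First I'll shut the fingers and turn the tool so that tool x is jig y and tool y is jig x.

```bash
python3 -m inch '[[[1,0,0,0,-8.27],[1,0,0,0,-8.27],[1,0,0,0,-8.27],[1,0,0,0,-8.27],[1,0,0,0,-8.27],[1,0,0,0,-8.27],[1,0,0,0,-8.27],[1,0,0,0,-8.27],[1,0,0,0,-8.27],[1,0,0,0,0]]]' 20
cat >> h.py <<'E'
H=np.array([517.4,69.4,36]); ex=np.array([.9968,.080,0]); ey=np.array([-.080,.9968,0])
def st():
    s=arm.observe(); d=s["position"]*1000-H; M=R.from_rotvec(s["ee_rot"]).as_matrix()
    print("t",round(s["clock"],2),"jig xyz",np.round([d@ex,d@ey,d[2]],1),"F",np.round(s["force"],1),"tcp",np.round(s["position"]*1000,1),"yaw_toolx",round(np.degrees(np.arctan2(M[1,0],M[0,0])),2),"tz",M[:,2].round(3),"w",round(s["width"],3))
if __name__=="__main__": st()
E
python3 h.py
```

```text
clock: 1.2
position: [0.2144, -0.585, 0.2238]
ee_rot: [-2.07, -2.356, -0.003]
force: [0.5, 0.2, -0.6]
width: 0.177
t 1.2 jig xyz [-354.4 -628.1  187.8] F [ 0.5  0.2 -0.6] tcp [ 214.4 -585.   223.8] yaw_toolx 97.38 tz [-0.003  0.005 -1.   ] w 0.177
```

```bash
python3 -m inch '[[[1,45,20,0,2.8],[1,45,20,0,0],[1,45,20,0,0],[1,45,20,0,0],[1,45,20,0,0],[1,45,20,0,0],[1,45,20,0,0],[1,45,20,0,0],[1,45,20,0,0],[1,0,0,0,0]]]'; python3 h.py
```

```text
clock: 2.2
position: [0.3703, -0.1615, 0.2243]
ee_rot: [-2.195, -2.245, -0.005]
force: [-0.0, -0.3, 0.2]
width: -0.002
t 2.2 jig xyz [-165.1 -218.4  188.3] F [-0.  -0.3  0.2] tcp [ 370.3 -161.5  224.3] yaw_toolx 91.31 tz [ 0.001  0.004 -1.   ] w -0.002
```

```bash
python3 -m inch '[[[1,45,20,0,-1],[1,45,20,0,-1],[1,45,20,0,-1],[1,45,20,0,0],[1,45,20,0,0],[1,45,20,0,0],[1,45,20,0,0],[1,40,15,0,0],[1,0,0,0,0],[1,0,0,0,0]]]'; python3 h.py
```

```text
clock: 3.2
position: [0.5124, 0.2042, 0.2244]
ee_rot: [-2.192, -2.249, -0.006]
force: [0.2, -0.7, -0.2]
width: 0.006
t 3.2 jig xyz [  5.8 134.8 188.4] F [ 0.2 -0.7 -0.2] tcp [512.4 204.2 224.4] yaw_toolx 91.46 tz [ 0.002  0.004 -1.   ] w 0.006
```

```bash
python3 -m inch '[[[1,20,-6,0,-3.2],[1,0,0,0,0],[1,0,0,40,0],[1,0,0,40,0],[1,0,0,40,0],[1,0,0,20,0],[1,0,0,0,0]]]'; python3 h.py
python3 - <<'E'
from h import *
c=cams()
for n in c: cv2.imwrite(f"pics/{n}1.png",c[n]["frame"])
a=c["top"]["frame"][150:300,190:370]; b=c["scene"]["frame"][110:260,220:400]
cv2.imwrite("pics/b1.png",np.vstack([cv2.resize(np.hstack([a,b]),None,fx=2.2,fy=2.2)]))
E
```

```text
clock: 3.9
position: [0.5066, 0.2206, 0.0823]
ee_rot: [2.136, 2.299, 0.009]
force: [0.5, -0.3, 0.6]
width: 0.008
t 3.9 jig xyz [  1.4 151.6  46.3] F [ 0.5 -0.3  0.6] tcp [506.6 220.6  82.3] yaw_toolx 94.23 tz [ 0.007  0.002 -1.   ] w 0.008
```

View pics/b1.png

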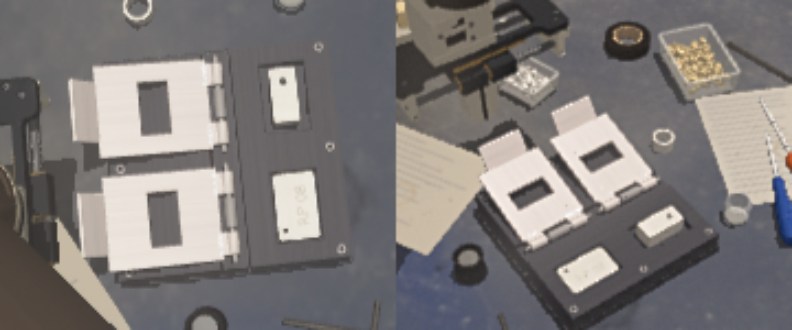

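```bash
python3 -m inch '[[[1,0,0,30,0],[1,0,0,0,0],[1,-15,0,0,0],[1,-10,0,0,0],[1,-8,0,-2,0],[1,-8,0,-6,0],[1,0,0,0,0]]]'; python3 h.py
```

```text
clock: 4.7
position: [0.5159, 0.1922, 0.0772]
ee_rot: [2.13, 2.306, 0.06]
force: [-0.3, -0.1, 0.7]
width: 0.007
t 4.7 jig xyz [  8.3 122.5  41.2] F [-0.3 -0.1  0.7] tcp [515.9 192.2  77.2] yaw_toolx 94.57 tz [ 0.027  0.027 -0.999] w 0.007
```

```bash
python3 -c "
from cell import arm
s=arm.observe();print(s['joints'].round(3),s['joint_efforts'].round(1),s['ft_torque'].round(2))"
python3 - <<'E'
from h import *
c=cams()
a=c["top"]["frame"][120:400,130:400]; b=c["scene"]["frame"][60:340,150:420]
cv2.imwrite("pics/b2.png",cv2.resize(np.hstack([a,b]),None,fx=1.45,fy=1.45))
E
```

```text
[ 0.023  0.561 -0.649  1.911  0.46   0.782 -0.794] [ -0.9 -61.4 -10.8 -23.   -0.4  -0.4   0.2] [-0.   -0.08 -0.  ]
```

View pics/b2.png

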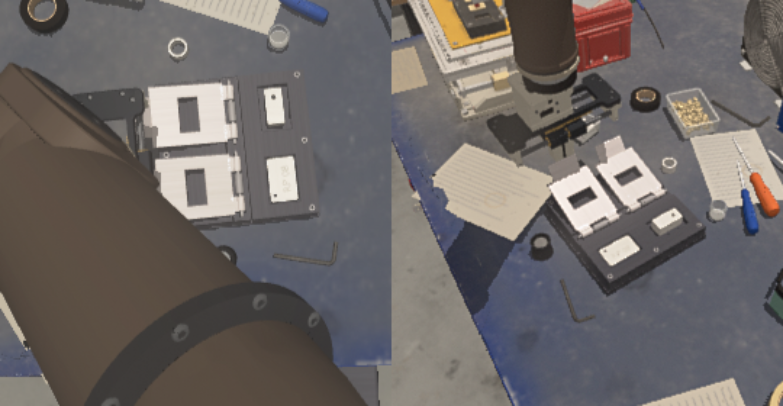

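```bash
python3 -m inch '[[[1,20,-8,0,0],[1,0,0,0,0]]]'; python3 h.py;  python3 -m inch '[[[1,0,0,10,0],[1,0,0,0,0]]]'; python3 h.py; python3 -c "
from cell import arm
s=arm.observe();print(s['joints'].round(3),s['dq'].round(3),s['joint_efforts'].round(1),s['ft_torque'].round(2))"
```

```text
clock: 5.0
position: [0.5075, 0.2087, 0.0775]
ee_rot: [2.133, 2.299, 0.058]
force: [-0.8, -0.3, 0.5]
width: 0.005
t 5.0 jig xyz [  1.3 139.6  41.5] F [-0.8 -0.3  0.5] tcp [507.5 208.7  77.5] yaw_toolx 94.32 tz [ 0.029  0.024 -0.999] w 0.005
clock: 5.2
position: [0.5087, 0.2066, 0.0669]
ee_rot: [2.133, 2.296, 0.056]
force: [-1.1, -0.1, -0.8]
width: 0.009
t 5.2 jig xyz [  2.3 137.5  30.9] F [-1.1 -0.1 -0.8] tcp [508.7 206.6  66.9] yaw_toolx 94.23 tz [ 0.029  0.022 -0.999] w 0.009
[-0.022  0.57  -0.633  1.924  0.478  0.761 -0.848] [ 0.015 -0.019  0.003 -0.019 -0.002  0.019  0.016] [ -0.6 -62.3 -10.2 -23.    0.1  -0.7  -0.2] [-0.07 -0.05 -0.02]
```

```bash
python3 -m inch '[[[1,0,-2,10,0],[1,0,0,0,0],[1,0,0,8,0],[1,0,0,0,0]]]'; python3 h.py
```

```text
clock: 5.6
position: [0.5072, 0.2044, 0.046]
ee_rot: [2.136, 2.294, 0.052]
force: [0.6, -0.2, -0.4]
width: 0.005
t 5.6 jig xyz [  0.7 135.4  10. ] F [ 0.6 -0.2 -0.4] tcp [507.2 204.4  46. ] yaw_toolx 94.09 tz [ 0.028  0.02  -0.999] w 0.005
```

```bash
python3 -m inch '[[[1,-6,0,0,0],[1,-6,0,-4,0],[1,-5,0,-10,0],[1,-5,0,-10,0],[1,0,0,0,0]]]'; python3 h.py; python3 -m inch '[[[1,-6,0,-8,0],[1,-6,0,-8,0],[1,0,0,0,0]]]'; python3 h.py;python3 - <<'E'
from h import *
c=cams()
a=c["top"]["frame"][120:320,170:370]; b=c["scene"]["frame"][80:280,200:400]
cv2.imwrite("pics/b3.png",cv2.resize(np.hstack([a,b]),None,fx=1.95,fy=1.95))
E
```

```text
clock: 6.1
position: [0.5086, 0.1805, 0.0721]
ee_rot: [2.136, 2.294, 0.054]
force: [0.5, 0.8, 0.5]
width: 0.009
t 6.1 jig xyz [1.000e-01 1.114e+02 3.610e+01] F [0.5 0.8 0.5] tcp [508.6 180.5  72.1] yaw_toolx 94.12 tz [ 0.028  0.02  -0.999] w 0.009
clock: 6.4
position: [0.5094, 0.1671, 0.0902]
ee_rot: [2.135, 2.293, 0.056]
force: [-0.2, -0.1, 0.3]
width: 0.004
t 6.4 jig xyz [-0.1 98.1 54.2] F [-0.2 -0.1  0.3] tcp [509.4 167.1  90.2] yaw_toolx 94.1 tz [ 0.03   0.021 -0.999] w 0.004
```

View pics/b3.png

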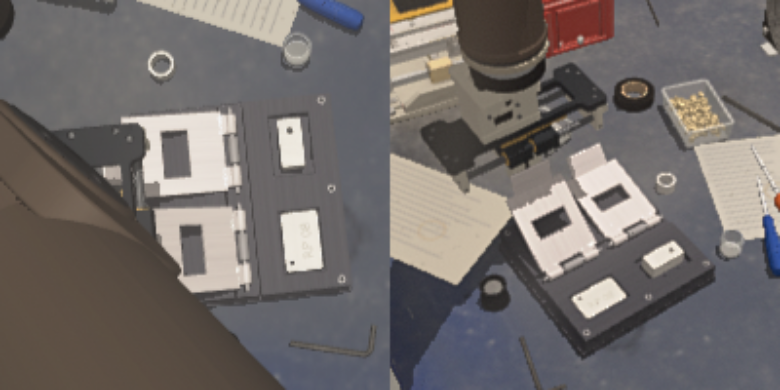

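```bash
python3 -m inch '[[[1,-8,0,-5,0],[1,-8,0,-4,0],[1,-10,0,-6,0],[1,-10,0,-5,0],[1,0,0,0,0]]]'; python3 h.py; python3 -m inch '[[[1,-11,0,-3,0],[1,-11,0,-3,0],[1,0,0,0,0]]]'; python3 h.py;python3 - <<'E'
from h import *
c=cams()
a=c["top"]["frame"][120:320,170:370]; b=c["scene"]["frame"][80:280,200:400]
cv2.imwrite("pics/b4.png",cv2.resize(np.hstack([a,b]),None,fx=1.95,fy=1.95))
E
```

```text
clock: 7.0
position: [0.5117, 0.1307, 0.1108]
ee_rot: [2.133, 2.297, 0.06]
force: [-0.1, -0.3, 0.5]
width: 0.004
t 7.0 jig xyz [-0.8 61.5 74.8] F [-0.1 -0.3  0.5] tcp [511.7 130.7 110.8] yaw_toolx 94.27 tz [ 0.03   0.024 -0.999] w 0.004
clock: 7.3
position: [0.513, 0.105, 0.1164]
ee_rot: [2.135, 2.295, 0.057]
force: [0.2, -0.5, -0.8]
width: 0.006
t 7.3 jig xyz [-1.6 35.8 80.4] F [ 0.2 -0.5 -0.8] tcp [513.  105.  116.4] yaw_toolx 94.18 tz [ 0.03   0.022 -0.999] w 0.006
```

View pics/b4.png

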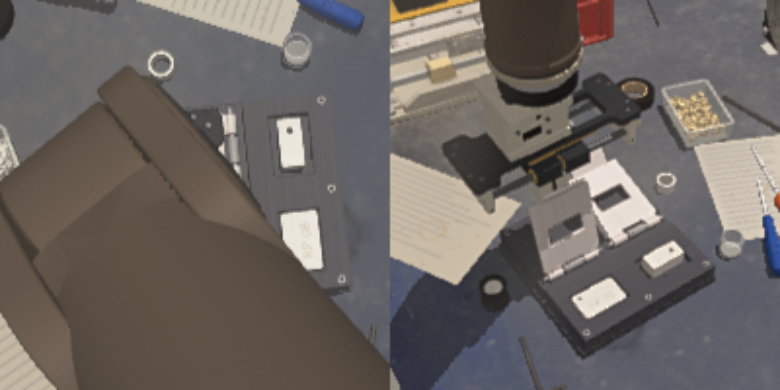

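```bash
python3 -m inch '[[[1,-12,0,-2,0],[1,-12,0,-2,0],[1,-11,0,1,0],[1,-11,0,1,0],[1,0,0,0,0]]]'; python3 h.py; python3 -m inch '[[[1,-10,0,4,0],[1,-10,0,4,0],[1,0,0,0,0]]]'; python3 h.py;python3 - <<'E'
from h import *
c=cams()
a=c["top"]["frame"][120:320,170:370]; b=c["scene"]["frame"][80:280,200:400]
cv2.imwrite("pics/b5.png",cv2.resize(np.hstack([a,b]),None,fx=1.95,fy=1.95))
E
```

```text
clock: 7.9
position: [0.5157, 0.0565, 0.1166]
ee_rot: [2.134, 2.299, 0.056]
force: [0.3, 0.2, 0.3]
width: 0.002
t 7.9 jig xyz [ -2.8 -12.8  80.6] F [0.3 0.2 0.3] tcp [515.7  56.5 116.6] yaw_toolx 94.28 tz [ 0.028  0.023 -0.999] w 0.002
clock: 8.2
position: [0.5173, 0.0346, 0.1072]
ee_rot: [2.134, 2.298, 0.055]
force: [-0.0, -0.1, -0.6]
width: 0.005
t 8.2 jig xyz [ -2.9 -34.6  71.2] F [-0.  -0.1 -0.6] tcp [517.3  34.6 107.2] yaw_toolx 94.26 tz [ 0.027  0.023 -0.999] w 0.005
```

View pics/b5.png

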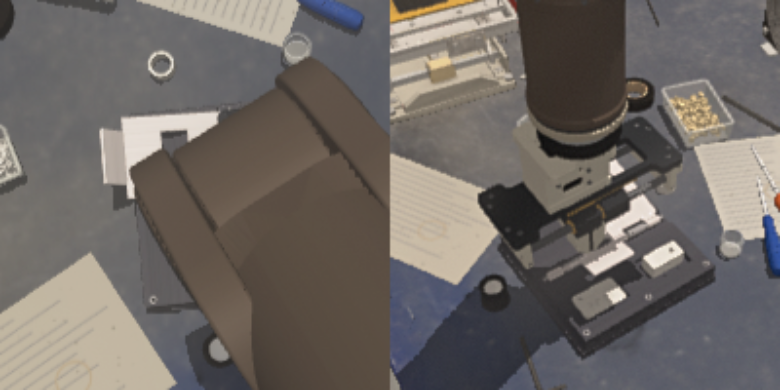

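```bash
python3 -m inch '[[[1,-8,0,5,0],[1,-7,1,6,0],[1,-7,1,8,0],[1,-7,1,8,0],[1,0,0,0,0]]]'; python3 h.py; python3 -m inch '[[[1,-5,0,9,0],[1,-4,0,9,0],[1,0,0,0,0]]]'; python3 h.py;python3 - <<'E'
from h import *
c=cams()
a=c["top"]["frame"][120:320,170:370]; b=c["scene"]["frame"][80:280,200:400]
cv2.imwrite("pics/b6.png",cv2.resize(np.hstack([a,b]),None,fx=1.95,fy=1.95))
E
```

```text
clock: 8.8
position: [0.5236, 0.0065, 0.0777]
ee_rot: [2.131, 2.302, 0.056]
force: [0.3, 0.5, -0.1]
width: 0.006
t 8.8 jig xyz [  1.2 -63.2  41.7] F [ 0.3  0.5 -0.1] tcp [523.6   6.5  77.7] yaw_toolx 94.42 tz [ 0.028  0.023 -0.999] w 0.006
clock: 9.1
position: [0.5249, -0.0028, 0.0576]
ee_rot: [2.132, 2.302, 0.056]
force: [0.0, -0.2, 0.2]
width: 0.004
t 9.1 jig xyz [  1.7 -72.6  21.6] F [ 0.  -0.2  0.2] tcp [524.9  -2.8  57.6] yaw_toolx 94.41 tz [ 0.027  0.024 -0.999] w 0.004
```

View pics/b6.png

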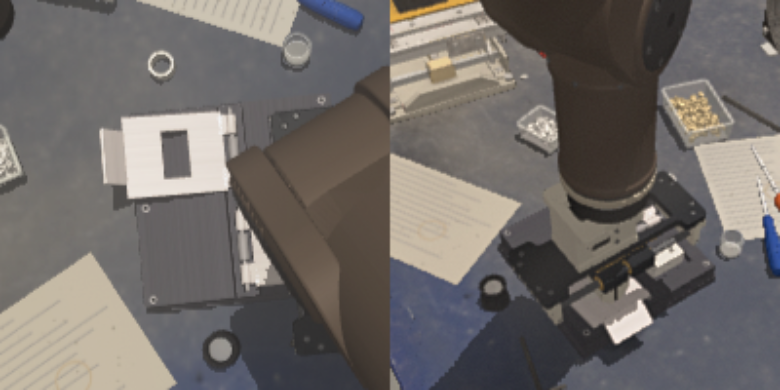

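```bash
python3 -m inch '[[[1,-2,-2,8,0],[1,-1,0,6,0],[1,0,0,0,0]]]'; python3 h.py; python3 -m inch '[[[1,0,0,4,0],[1,0,0,3,0]]]'; python3 h.py
```

```text
clock: 9.5
position: [0.5244, -0.0045, 0.0441]
ee_rot: [2.129, 2.302, 0.06]
force: [0.4, 0.2, -0.3]
width: 0.005
t 9.5 jig xyz [  1.1 -74.2   8.1] F [ 0.4  0.2 -0.3] tcp [524.4  -4.5  44.1] yaw_toolx 94.48 tz [ 0.03   0.024 -0.999] w 0.005
clock: 9.7
position: [0.525, -0.0043, 0.0375]
ee_rot: [2.128, 2.301, 0.06]
force: [-12.7, -3.1, 43.5]
width: 0.005
t 9.7 jig xyz [  1.6 -74.1   1.5] F [-12.7  -3.1  43.5] tcp [525.   -4.3  37.5] yaw_toolx 94.49 tz [ 0.031  0.024 -0.999] w 0.005
```

The force jumped to 43 N with the TCP at 37.5 mm, so the leaf is on its stop. Retreating straight up now.

```bash
python3 -m inch '[[[1,0,0,-10,0],[1,0,0,-30,0],[1,0,0,-40,0],[1,0,0,-40,0],[1,-40,0,-10,0],[1,-45,0,0,0],[1,-45,-10,0,0],[1,-45,-10,0,0],[1,-45,-10,0,0],[1,-45,-10,0,0],[1,0,0,0,0]]]'; python3 h.py
python3 - <<'E'
from h import *
c=cams()
a=c["top"]["frame"][150:300,210:370]; b=c["scene"]["frame"][120:270,230:390]
cv2.imwrite("pics/b7.png",cv2.resize(np.hstack([a,b]),None,fx=2.5,fy=2.5,interpolation=2))
E
```

```text
clock: 10.8
position: [0.5039, -0.2824, 0.1671]
ee_rot: [2.116, 2.306, 0.063]
force: [-0.5, 0.2, -0.0]
width: 0.008
t 10.8 jig xyz [ -41.6 -349.6  131.1] F [-0.5  0.2 -0. ] tcp [ 503.9 -282.4  167.1] yaw_toolx 94.95 tz [ 0.036  0.022 -0.999] w 0.008
```

View pics/b7.png

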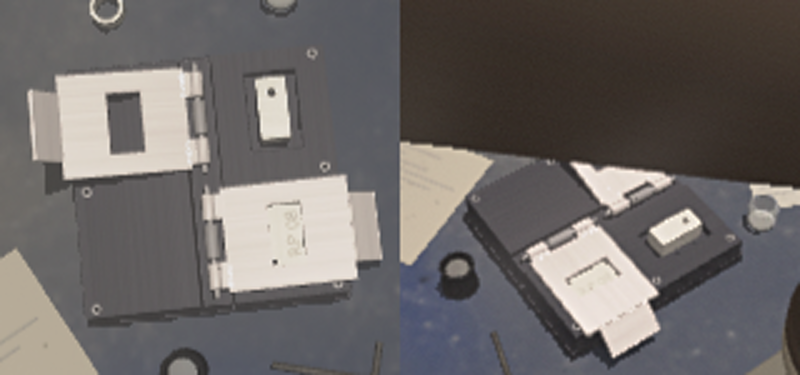

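Run:
```python
from h import *
c=cams()
a=c["scene"]["frame"][195:270,280:360]; cv2.imwrite("pics/s8.png",cv2.resize(a,None,fx=8,fy=8,interpolation=2))
a=c["top"]["frame"][210:285,285:370]; cv2.imwrite("pics/t8.png",cv2.resize(a,None,fx=8,fy=8,interpolation=2))
t0=cv2.imread("pics/top0.png");t=c["top"]["frame"]
def cen(im,x0,x1,y0,y1):
    g=cv2.cvtColor(im[y0:y1,x0:x1],cv2.COLOR_BGR2GRAY); m=cv2.moments((g>150).astype(np.uint8),True); return round(m["m10"]/m["m00"]+x0,2),round(m["m01"]/m["m00"]+y0,2),m["m00"]
for n,b in {"block":(305,333,175,212),"farleaf":(220,300,170,224),"ring":(240,262,143,163)}.items(): print(n,cen(t0,*b),cen(t,*b))
d=cv2.absdiff(t0,t).max(2); cv2.imwrite("pics/d8.png",(d>40).astype(np.uint8)*255)
```

```text
block (318.74, 192.8, 281.0) (318.74, 192.8, 281.0)
farleaf (256.52, 198.81, 2254.0) (256.58, 198.8, 2261.0)
ring (252.02, 151.98, 58.0) (251.95, 151.9, 59.0)
```

View pics/s8.png

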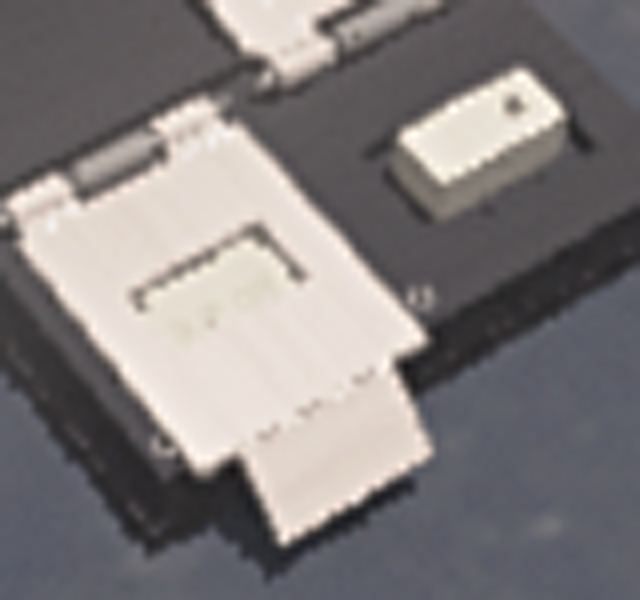

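View pics/t8.png

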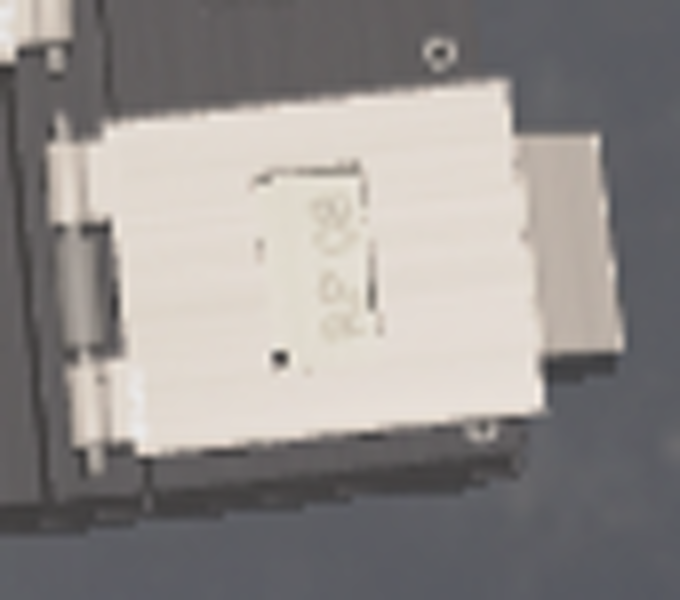

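View pics/d8.png

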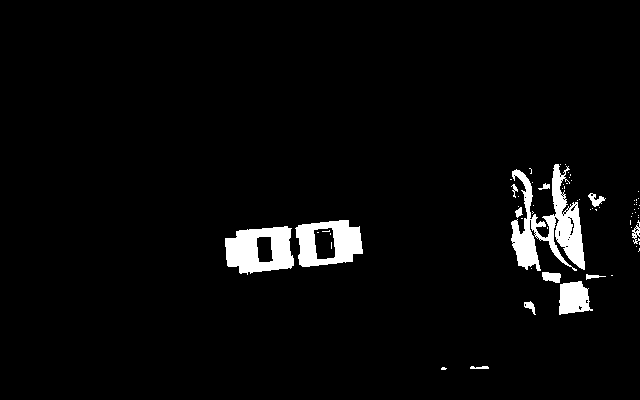

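Run:
```python
from h import *
c=cams(); cv2.imwrite("pics/t9.png",c["top"]["frame"])
pts=[((512,80),(428,340)),((545,412),(203,472)),((110,120),(238,120)),((145,452),(20,240))]
for t,s in pts:
    X,e=tri(c,(280+s[0]/8-.4,195+s[1]/8-.4),(285+t[0]/8-.4,210+t[1]/8-.4)); print(np.round(X*1000,1),np.round(e,2))
st()
```

```text
[560.7 -28.3  39.5] [0.22 0.26]
[487.8 -33.   38.4] [0.63 0.74]
[554.   61.6  41.5] [0.08 0.1 ]
[481.   55.5  41.2] [0.3  0.38]
t 11.1 jig xyz [ -37.8 -339.7  132.4] F [ 0.  -0.1 -0.3] tcp [ 506.9 -272.2  168.4] yaw_toolx 95.69 tz [ 0.037  0.026 -0.999] w 0.006
```

View pics/t9.png

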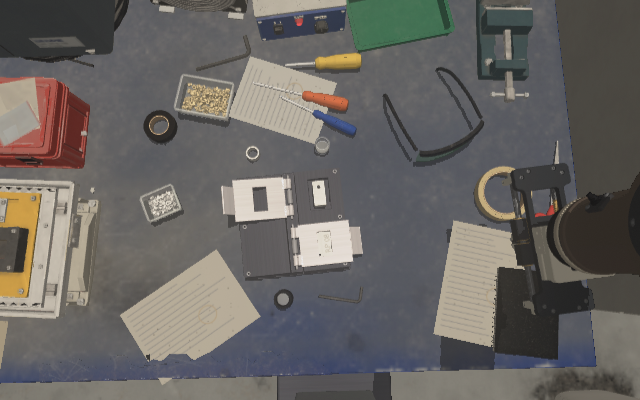

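The near leaf lies flat: its free-edge corners triangulate to z of about 38–39 mm. The remaining image changes at the right are the arm itself. I'll let the arm settle, then hand in.

```bash
python3 -m inch '[[[1,0,0,0,0],[1,0,0,0,0]]]'; python3 h.py; python3 -c "
from cell import workorder; print(workorder.sign_off())"
```

```text
clock: 11.3
position: [0.5076, -0.2699, 0.1687]
ee_rot: [2.097, 2.324, 0.07]
force: [0.8, 0.1, -0.2]
width: 0.003
t 11.3 jig xyz [ -36.9 -337.4  132.7] F [ 0.8  0.1 -0.2] tcp [ 507.6 -269.9  168.7] yaw_toolx 95.91 tz [ 0.038  0.026 -0.999] w 0.003
the job is handed in; nothing more can be done
None
```

The near leaf, which belongs to the tag plate's nest, now lies flat over the plate. I pushed it over the spine with the shut fingertips and pressed it onto its stop. The hand is clear of everything, and I handed the job in at 11.3 s.

**Leaf seated:** the free-edge corners measured 38–39 mm high against 38 mm expected. The hinge-side corners read about 41 mm, within a few mm of triangulation error. The push reached about 44 N at the wrist when the leaf met its stop.

**Nothing else moved:** comparing the top view before and after, only the near leaf and the arm itself changed. The setting block, far leaf and ring blank stayed put to within 0.1 px, and the tag plate shows in the window where it lay before.

**Checks that disagreed or were rough:**
- One early lowering move came up short, so I backed off and redid it before pushing.
- The tool stayed tilted by about 2° through the push, which had no visible effect.
- My early measurement of the plate's corners failed because I mismatched points between the two views. I told plate from block by the flat "RP 08" face and the block's visible height.

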